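# Post the tape roll under the spring flap

## Robot

A 7-joint arm with a two-finger parallel gripper is mounted at the origin on a cart in front of the work surface, level with it; the furniture and walls round the work are solid. World frame = base frame: x ahead of the robot, y to its left, z up, the work surface at z = 0. Lengths are in m, angles in rad, forces in N, time in s.
With the tool pointing down it reaches from about 0.35 to 0.9 m from the base axis. Payload 19.9 kg.
Tool frame: the origin (TCP) lies at the very end of the fingers, on their centre line; the grasp point (between the pads) lies 19 mm behind it; z points along the fingers, y is the direction in which the jaws open and shut (so a half turn about z gives the same grasp; the last joint's range is limited). The gripper opens to 85 mm and grips with 20 to 120 N. Pads are 22 mm wide; open, the fingers measure 114 mm over their backs; the gripper's body (76 mm by 85 mm) begins 54 mm behind the grasp point. The pads swing forward as they close: fully open they stand 13 mm farther back than shut.
Start: joints at [-1.319, 0.417, -0.01, 1.614, 0.005, 1.111, -0.053], TCP at [0.18, 0.598, 0.231] pointing down, gripper open.
Joint ranges: [-2.81, 2.81], [-0.39, 2.02], [-1.27, 1.25], [0.06, 2.57], [-1.19, 4.33], [0.19, 2], [-2.82, 2.82]. Speed limits (rad/s): [1.89, 1.89, 2.39, 2.39, 3.01, 3.01, 3.01].

## Interface

Orientations are given as a 3x3 rotation matrix whose columns are the frame's x, y, z axes.
In Python, from cell import monitor, read_camera, bot gives the robot as it stands.
- The arm moves only by the tool servo_tool, never from a script. Its argument "plan" is a list of rows, each a list of 6 numbers: the shift along the tool's x, y, z in cm, then the turn, a rotation vector about the tool's x, y, z in rad. A call has exactly 5 rows; each row shifts and turns the commanded pose from where the row before left it, along the tool's axes as they then stand; what a row does not reach is not made up. A row lasts 1/12 s, in which the tool goes at most 41.7 mm and 7.16 degrees, less where a joint would pass 70% of its speed; a pose out of reach is approached as far as the arm can. A call is refused whole if a number of a shift passes 4.17 or a number of a turn 0.125, either way. A call with a gripper value outside its range is refused whole. "fingers" is the finger opening in cm, from 0 to 8.54, set as the call begins (left out, the last holds). The fingers move at their own pace and stop on an object; "force" is the grip in N (left out, the last holds). Time passes only in rows, so rows that do not move let the fingers close, or fill a call up. It gives the time, the measured TCP pose, the force and the opening at its end, in the units of the state.
- monitor.get_obs(): the state, without advancing time (a new reading comes with each control period).
- read_camera(name): name is "side" or "top" or "wrist"; returns a dict with "frame" (384x512x3 uint8, blue, green, red), "intrinsics" (3x3 intrinsics, pixels), "R" (3x3) and "t" (3): a world point X has camera coordinates R X + t; the wrist camera has in their place "mount" (4x4, takes a point from camera to tool coordinates, whose origin is the TCP and whose axes are the flange's). Camera axes: x right, y down, z forward; pixel columns grow to the right and rows downward; lengths in m; the calibration is good to about 2 mm. A picture is of the moment at which its call begins: read the wrist's pose just before it. There is no depth.
- bot.close_job(): hands the job in, once; it reports no verdict.
The state is a dict: "clock": time; "joint_positions": joint angles; "dq": joint speeds; "effort": joint torques, N m; "tcp_pos": TCP position; "ee_rot": TCP orientation; "ft_force": force on the tool from outside, world axes, zero at the start; "moment": the same for the moment, N m; "width": finger opening in m.
Only numpy, scipy, OpenCV 4.12 (cv2) and the standard library are available. Lean on these libraries where they do the work, as an engineer would, in place of code of your own. Each camera call takes 0.05 s, during which the arm holds its last target.

## Task

Return the roll of masking tape to the classroom's return box: with one fingertip press the red paddle beside the lane all the way down and keep it down so that the yellow-edged spring flap stays open, and with the other fingertip push the roll along the lane and under the flap until it has slid right inside. Only then let the paddle up so that the flap falls shut behind the roll. Do not pick the roll up, and leave the other things on the table alone.

Things in the scene. Friction and masses are not known exactly. Their poses are not given: they have to be found in the camera images.
- return_box: return box with a low lane before it, fixed, 285 x 165 mm, about 52 mm high. Origin: on the table top under the front face of the shut flap, in the middle of the mouth. x points along the lane into the box (away from the robot), y left, z up; the millimetres below are in this frame. Green side walls 48 mm high from x = 0 to 135, y = +-47; the paddle runs left of the lane
- lane_mid (a point): middle of the lane's flat grey deck, on its top (box x = -71, y = 0, z = 30 mm; deck x = -135 to -8, y = -54 to 54). Two low slippery white guides, 12 mm high over the deck, narrow the lane from 100 mm at x = -50 to 82 mm at x = -4
- box_inside (a point): a point inside the box, behind the flap (box x = 75, y = 0, z = 15 mm). Inside: x = 4 to 130, y = -42 to 42 mm. From the deck's end (x = -8, z = 30) a slippery steel slide falls at 19 degrees to x = 75: while the flap is open, a roll whose middle has passed x = -8 mm slides in by itself
- flap (a joint): flap angle, rad: 0 shut, 0.25 fully open. Clear lid 120 mm long with a yellow apron across the mouth, hinged at the far edge (box x = 120, z = 50 mm). Shut, the apron's lower edge (z = 31 mm) blocks the roll; pushing on it does not open it. Fully open the edge is at z = 60, the flap's top at 81 mm. It follows the paddle (1.47 times its angle); a spring shuts both
- paddle (a joint): paddle angle, rad: 0 up (released), 0.17 fully down on its stop. Lever hinged at box x = 60, z = 30 mm; pressing its red tread down opens the flap. Force at the tread about 2 to 6 N, more the nearer to the flap
- paddle_pad (a point): middle of the top of the red ribbed tread, 125 x 46 mm (box x = -135 to -10, y = 59 to 105 mm), 6 mm thick. Fully down its top is level at z = 38 mm; released it slopes up towards the robot, from z = 50 at its far end to 71 mm at its near end. A fingertip can slide along it in x while holding it down
- tape_center (a point): centre of the roll of beige masking tape, 67 mm outside diameter, 18 mm high, lying flat on the lane's deck in front of the flap (roll top at z = 48 mm); about half-way up
- eraser: blue and white eraser, 20x42x13 mm, on the table; leave alone. Origin: centre of its underside
- marker: blue-capped white marker, 17x135x17 mm, on the table; leave alone. Origin: centre of its underside
- magnet: ring magnet in a white cup, 38 mm across, 13 mm high, on the table; leave alone. Origin: centre of its underside
- gabbro_dark: dark rock, 52x74x47 mm, on the table; leave alone. Origin: centre of its underside
- bottle_acid: small white dropper bottle, 25 mm across, 66 mm high, on the table; leave alone. Origin: centre of its underside

How it is judged:
By the outcome, as a careful person would: the job done as asked, in the order asked, and still so for the second after the job is handed in, with the robot touching nothing.
It also fails if it takes over 42 s, if anything falls off the work surface, if the arm or the gripper's body presses on something with over 40 N, if the wrist force passes 120 N, or if a joint passes its speed limit or range.

## Working session

There is one attempt and no reset: what is moved stays moved. The work goes in short steps, Python scripts to look and compute and a tool call to move; the robot and the scene stay as the last step left them, time stands still between calls to the robot, and variables do not carry over. Pictures are saved under pics/ and viewed, and the job is handed in when it is done.

Besides the shell and the picture viewer there is one more tool, called in YAML: its name, and indented under it one key for each argument. servo_tool: Moves the arm, as the interface text tells. Its arguments: {"type":"object","properties":{"plan":{"type":"array"},"fingers":{"type":"number"},"force":{"type":"number"}},"required":["plan"]}

```bash
mkdir -p pics; ls; python3 - <<'E'
from cell import monitor, read_camera, bot
import cv2, numpy as np
np.set_printoptions(precision=4,suppress=True)
o=monitor.get_obs()
for k,v in o.items(): print(k,v)
for n in ("side","top"):
    c=read_camera(n); cv2.imwrite(f"pics/{n}0.png",c["frame"]); print(n,c["intrinsics"],c["R"],c["t"])
    np.savez(f"{n}0.npz",K=c["intrinsics"],R=c["R"],t=c["t"])
E
```

```text
pics
clock 0.0
joint_positions [-1.3195  0.418  -0.0103  1.6142  0.0047  1.1107 -0.053 ]
dq [ 0.001  -0.0002 -0.0004  0.0004 -0.0015  0.0004  0.0005]
effort [  0.0016 -86.4402   0.6796 -43.4924   0.019    0.0071   0.    ]
tcp_pos [0.1803 0.598  0.2307]
ee_rot [[-0.9574  0.2886 -0.0002]
 [ 0.2886  0.9574 -0.0012]
 [-0.0001 -0.0013 -1.    ]]
ft_force [-0.6581  0.5655  0.0282]
moment [-0.0628 -0.0115  0.0192]
width 0.0851597078770139
side [[430.9795   0.     253.7407]
 [  0.     430.9795 195.2516]
 [  0.       0.       1.    ]] [[ 0.9372 -0.3481  0.022 ]
 [-0.175  -0.5237 -0.8337]
 [ 0.3017  0.7775 -0.5517]] [-0.5677  0.1754  0.8933]
top [[363.7699   0.     254.7973]
 [  0.     363.7699 194.4269]
 [  0.       0.       1.    ]] [[ 0.0291 -0.9995 -0.0112]
 [-0.996  -0.028  -0.0848]
 [ 0.0844  0.0137 -0.9963]] [-0.0339  0.596   0.8706]
```

View pics/side0.png

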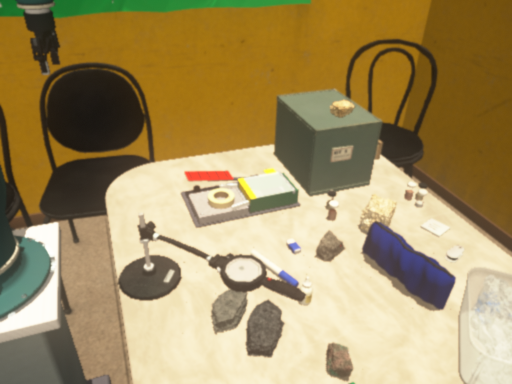

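View pics/top0.png

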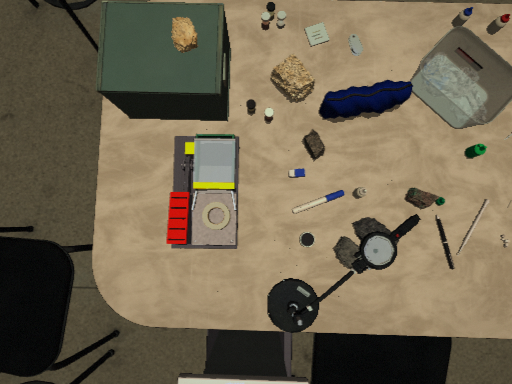

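```bash
python3 - <<'E'
import cv2
a=cv2.imread("pics/top0.png")[110:260,150:260]; cv2.imwrite("pics/topz.png",cv2.resize(a,None,fx=4,fy=4,interpolation=cv2.INTER_CUBIC))
a=cv2.imread("pics/side0.png")[140:240,170:310]; cv2.imwrite("pics/sidez.png",cv2.resize(a,None,fx=5,fy=5,interpolation=cv2.INTER_CUBIC))
E
```

```text
(no output)
```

View pics/topz.png

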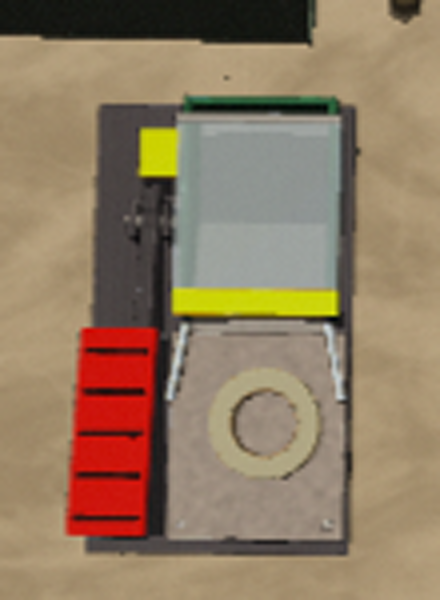

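View pics/sidez.png

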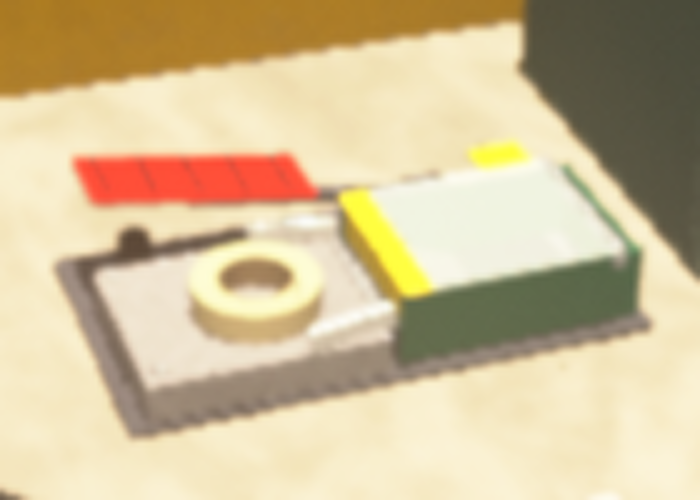

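```bash
cat > h.py <<'E'
import numpy as np, cv2
C={n:np.load(f"{n}0.npz") for n in("top","side")}
def proj(n,X):
    c=C[n];p=(c["K"]@(c["R"]@np.asarray(X,float).reshape(-1,3).T+c["t"].reshape(3,1))).T
    return p[:,:2]/p[:,2:]
def unproj(n,uv,z):
    c=C[n];d=c["R"].T@np.linalg.solve(c["K"],[uv[0],uv[1],1]);o=-c["R"].T@c["t"]
    return o+d*(z-o[2])/d[2]
def box2w(p,b):
    b=np.asarray(b,float).reshape(-1,3);c,s=np.cos(p[2]),np.sin(p[2])
    return np.c_[p[0]+c*b[:,0]-s*b[:,1],p[1]+s*b[:,0]+c*b[:,1],b[:,2]]
tz=lambda u,v:(150+(u+.5)/4-.5,110+(v+.5)/4-.5)
sz=lambda u,v:(170+(u+.5)/5-.5,140+(v+.5)/5-.5)
E
cat > fit.py <<'E'
from h import *
from scipy.optimize import least_squares
T=[((-135,54,30),(168,538)),((-135,-54,30),(344,541)),((-133,105,71),(66,534)),((-133,59,71),(147,536)),((-10,105,50),(82,327)),((-10,59,50),(158,329)),((-50,50,42),(170,400)),((-50,-50,42),(342,398)),((135,47,48),(184,97)),((135,-47,48),(338,97))]
S=[((-135,-54,30),(150,388)),((-133,105,71),(72,157)),((-133,59,71),(97,205)),((-10,59,50),(315,195)),((-10,105,50),(292,153)),((0,-47,48),(398,298)),((135,-47,48),(638,248))]
bt=np.array([t[0] for t in T])/1e3; bs=np.array([t[0] for t in S])/1e3
ut=np.array([tz(*t[1]) for t in T]); us=np.array([sz(*t[1]) for t in S])
def r(p,sp=False):
    a=proj("top",box2w(p,bt))-ut; b=proj("side",box2w(p,bs))-us
    return (a,b) if sp else np.r_[a.ravel(),b.ravel()]
np.set_printoptions(precision=4,suppress=True)
s=least_squares(r,[0.5,0.1,0],loss="soft_l1"); p=s.x; print("box",p); print(*r(p,True))
for m,k in (("top",0),("side",1)):
    q=least_squares(lambda p:r(p,True)[k].ravel(),p,loss="soft_l1").x; print(m,q)
for n,f,c in(("top",tz,(264.5,423)),("side",sz,(257,282))):
    w=unproj(n,f(*c),.048); d=w-np.r_[p[:2],0]; cs,sn=np.cos(p[2]),np.sin(p[2])
    print(n,"tape",w,"box",(cs*d[0]+sn*d[1])*1e3,(-sn*d[0]+cs*d[1])*1e3)
np.save("box.npy",p)
E
python3 fit.py
```

```text
box [0.6074 0.0819 0.0169]
[[-0.3425 -0.1988]
 [ 0.1502 -0.3788]
 [-0.0754  0.5481]
 [-0.5068  0.302 ]
 [-0.1731  0.243 ]
 [-0.0634 -0.0457]
 [ 0.8385 -0.9385]
 [-0.7407  0.043 ]
 [ 0.1324 -1.1179]
 [ 0.1443 -0.7687]] [[-0.7301  0.5115]
 [-1.1057  0.3786]
 [-1.8531 -0.6456]
 [ 0.008   0.1166]
 [-0.8214  0.3402]
 [ 1.023   0.3331]
 [ 1.5279  0.6209]]
top [0.6069 0.0817 0.017 ]
side [0.6089 0.0832 0.0162]
top tape [0.5419 0.0747 0.048 ] box -65.61687885361823 -6.088487843085974
side tape [0.5437 0.0733 0.048 ] box -63.87807171551013 -7.51708179728695
```

servo_tool:
  plan:
    - [0,0,0,0,0,-0.104]
    - [0,0,0,0,0,-0.104]
    - [0,0,0,0,0,-0.104]
    - [0,-2,0,0,0,0]
    - [-1,-3,0,0,0,0]

```text
clock: 0.52
tcp_pos: [0.1891, 0.5493, 0.2304]
ee_rot: [[-1.0, -0.024, -0.001], [-0.024, 1.0, -0.0], [0.001, -0.0, -1.0]]
ft_force: [0.9, 0.5, 0.2]
width: 0.0856
```

```bash
cat > st.py <<'E'
import sys
from h import *
from cell import monitor
np.set_printoptions(precision=4,suppress=True)
o=monitor.get_obs();p=np.load("box.npy")
R=np.array(o["ee_rot"]);t=np.array(o["tcp_pos"]);c,s=np.cos(p[2]),np.sin(p[2])
d=t-np.r_[p[:2],0];b=np.array([c*d[0]+s*d[1],-s*d[0]+c*d[1],d[2]])*1e3
print("clock",o["clock"],"box mm",b,"F",np.array(o["ft_force"]),"w",o["width"])
Rb=np.array([[c,-s,0],[s,c,0],[0,0,1]]).T@R;print("R in box",Rb.ravel(), "yaw y-axis err",np.arctan2(-Rb[0,1],Rb[1,1]))
if len(sys.argv)>3:
    g=np.array([float(a) for a in sys.argv[1:4]]);print("tool shift cm",Rb.T@(g-b)/10)
E
python3 st.py -118 42.5 150
```

```text
clock 0.5167 box mm [-410.2713  474.4309  230.3563] F [0.8631 0.4548 0.181 ] w 0.08558520513506336
R in box [-1.     -0.0066 -0.0014 -0.0066  1.     -0.0004  0.0014 -0.0004 -1.    ] yaw y-axis err 0.0065585001107617315
tool shift cm [-28.9545 -43.3804   8.0133]
```

servo_tool:
  plan:
    - [-1.93,-2.9,0.3,0,0,0.0065]
    - [-1.93,-2.9,0.3,0,0,0]
    - [-1.93,-2.9,0.3,0,0,0]
    - [-1.93,-2.9,0.3,0,0,0]
    - [-1.93,-2.9,0.3,0,0,0]

```text
clock: 0.93
tcp_pos: [0.2904, 0.4033, 0.216]
ee_rot: [[-1.0, -0.013, -0.0], [-0.013, 1.0, -0.0], [0.0, -0.0, -1.0]]
ft_force: [0.9, 0.5, -0.1]
width: 0.085
```

servo_tool:
  plan:
    - [-1.93,-2.9,0.3,0,0,0]
    - [-1.93,-2.9,0.3,0,0,0]
    - [-1.93,-2.9,0.3,0,0,0]
    - [-1.93,-2.9,0.3,0,0,0]
    - [-1.93,-2.9,0.3,0,0,0]

```text
clock: 1.35
tcp_pos: [0.3887, 0.2596, 0.2012]
ee_rot: [[-1.0, -0.013, -0.0], [-0.013, 1.0, -0.0], [0.0, -0.0, -1.0]]
ft_force: [0.7, 1.3, 0.3]
width: 0.0856
```

```bash
python3 st.py -118 42.5 150
```

```text
clock 1.35 box mm [-215.6215  181.3307  201.1585] F [0.7478 1.3077 0.319 ] w 0.08562314921861248
R in box [-1.      0.0041 -0.      0.0041  1.     -0.0001  0.     -0.0001 -1.    ] yaw y-axis err -0.004095914395474119
tool shift cm [ -9.819  -13.8427   5.1165]
```

servo_tool:
  plan:
    - [-1.95,-2.75,1,0,0,-0.004]
    - [-1.95,-2.75,1,0,0,0]
    - [-1.95,-2.75,1,0,0,0]
    - [-1.95,-2.75,1,0,0,0]
    - [-1.95,-2.75,1,0,0,0]

```text
clock: 1.77
tcp_pos: [0.4885, 0.1237, 0.1508]
ee_rot: [[-1.0, -0.017, -0.0], [-0.017, 1.0, -0.0], [0.0, -0.0, -1.0]]
ft_force: [0.7, 1.1, 0.0]
width: 0.0855
```

servo_tool:
  plan:
    - [0,0,0,0,0,0]
    - [0,0,0,0,0,0]
    - [0,0,0,0,0,0]
    - [0,0,0,0,0,0]
    - [0,0,0,0,0,0]

```text
clock: 2.18
tcp_pos: [0.4875, 0.1262, 0.1516]
ee_rot: [[-1.0, -0.018, 0.0], [-0.018, 1.0, 0.0], [-0.0, 0.0, -1.0]]
ft_force: [-0.8, 0.4, -0.0]
width: 0.0855
```

```bash
python3 st.py -118 42.5 100; cat > snap.py <<'E'
import sys,cv2
from cell import read_camera
k=sys.argv[1]
roi={"top":(100,265,140,270),"side":(90,240,150,330),"wrist":(0,384,0,512)}
for n in sys.argv[2:]:
    f=read_camera(n)["frame"]; a,b,c,d=roi[n]; m=f[a:b,c:d]; s=min(800/m.shape[1],600/m.shape[0])
    cv2.imwrite(f"pics/{n}_{k}.png",cv2.resize(m,None,fx=s,fy=s,interpolation=cv2.INTER_CUBIC)); print(n,"scale",s)
E
python3 snap.py a top side wrist
```

```text
clock 2.1833 box mm [-119.1068   46.345   151.5717] F [-0.8162  0.3769 -0.0427] w 0.08549474612571112
R in box [-1.     -0.0014  0.0002 -0.0014  1.      0.0003 -0.0003  0.0003 -1.    ] yaw y-axis err 0.0014013053480708625
tool shift cm [-0.1088 -0.3864  5.1571]
top scale 3.6363636363636362
side scale 4.0
wrist scale 1.5625
```

View pics/side_a.png

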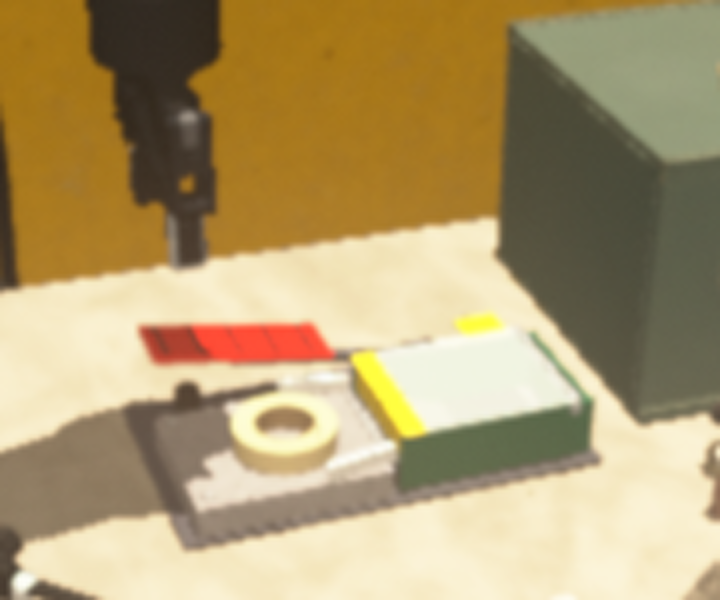

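View pics/wrist_a.png

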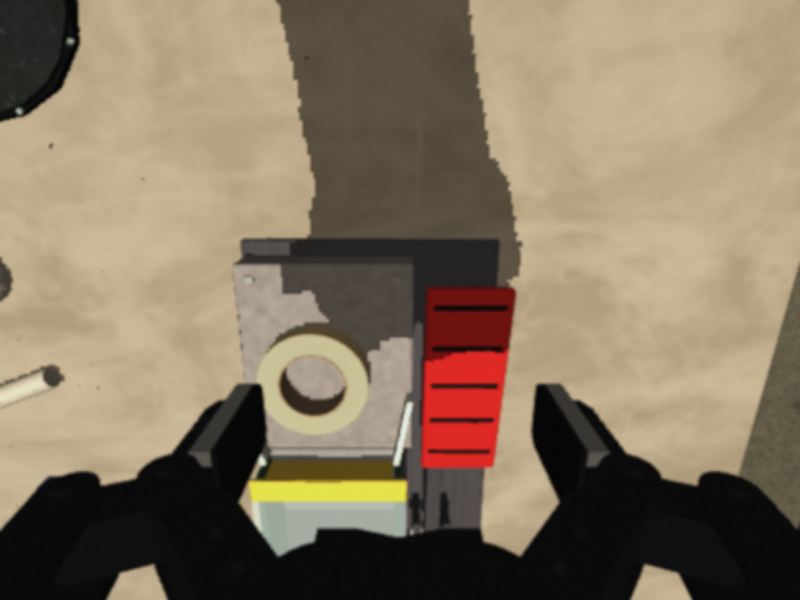

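View pics/top_a.png

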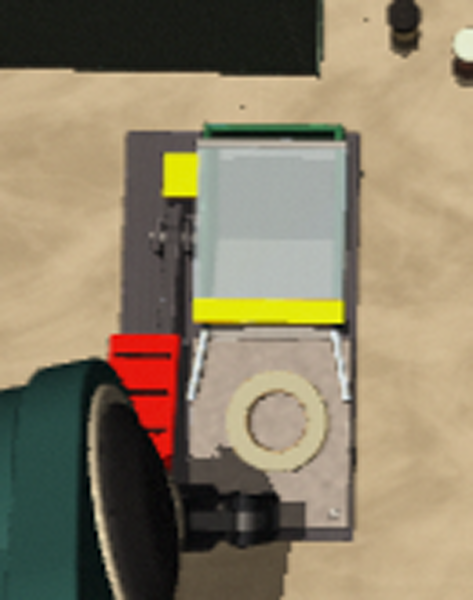

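```bash
python3 - <<'E'
from h import *
p=np.load("box.npy")
np.set_printoptions(precision=1,suppress=True)
for y in (-12,-4,4):
  for z in (140,145,152,160,165,170):
    for dx in(-11,11):
      w=box2w(p,[(-119+dx)/1e3,y/1e3,z/1e3]);print(y,z,dx,"side zoom",(proj("side",w)[0]-[150,90]+.5)*4-.5,"top zoom",(proj("top",w)[0]-[140,100]+.5)*3.636-.5)
E
```

```text
-12 140 -11 side zoom [177.2 319.8] top zoom [265.9 527. ]
-12 140 11 side zoom [213.5 313.7] top zoom [266.7 489.1]
-12 145 -11 side zoom [176.8 312.4] top zoom [264.8 527.5]
-12 145 11 side zoom [213.1 306.3] top zoom [265.6 489.3]
-12 152 -11 side zoom [176.1 302. ] top zoom [263.3 528.1]
-12 152 11 side zoom [212.6 296. ] top zoom [264.1 489.6]
-12 160 -11 side zoom [175.3 290. ] top zoom [261.5 528.9]
-12 160 11 side zoom [212. 284.] top zoom [262.3 490. ]
-12 165 -11 side zoom [174.9 282.4] top zoom [260.3 529.3]
-12 165 11 side zoom [211.6 276.5] top zoom [261.2 490.2]
-12 170 -11 side zoom [174.4 274.8] top zoom [259.1 529.8]
-12 170 11 side zoom [211.3 268.9] top zoom [260.  490.4]
-4 140 -11 side zoom [173.7 313.4] top zoom [252.2 526.8]
-4 140 11 side zoom [209.8 307.3] top zoom [253.1 489. ]
-4 145 -11 side zoom [173.3 306. ] top zoom [251.  527.3]
-4 145 11 side zoom [209.4 300. ] top zoom [251.9 489.2]
-4 152 -11 side zoom [172.6 295.7] top zoom [249.4 527.9]
-4 152 11 side zoom [208.9 289.7] top zoom [250.2 489.5]
-4 160 -11 side zoom [171.8 283.7] top zoom [247.4 528.
[... 265 characters left out ...]
] top zoom [245.8 490.2]
4 140 -11 side zoom [170.3 307.1] top zoom [238.5 526.7]
4 140 11 side zoom [206.2 301.1] top zoom [239.4 488.8]
4 145 -11 side zoom [169.8 299.7] top zoom [237.3 527.1]
4 145 11 side zoom [205.8 293.8] top zoom [238.2 489. ]
4 152 -11 side zoom [169.2 289.4] top zoom [235.5 527.8]
4 152 11 side zoom [205.3 283.5] top zoom [236.4 489.3]
4 160 -11 side zoom [168.4 277.5] top zoom [233.4 528.5]
4 160 11 side zoom [204.6 271.6] top zoom [234.3 489.6]
4 165 -11 side zoom [167.9 270. ] top zoom [232. 529.]
4 165 11 side zoom [204.3 264.2] top zoom [233.  489.8]
4 170 -11 side zoom [167.4 262.4] top zoom [230.7 529.5]
4 170 11 side zoom [203.9 256.6] top zoom [231.6 490.1]
```

servo_tool:
  plan:
    - [-0.1,-0.39,1.5,0,0,0]
    - [0,0,2,0,0,0]
    - [0,0,2,0,0,0]
    - [0,0,2,0,0,0]
    - [0,0,0.5,0,0,0]

```text
clock: 2.75
tcp_pos: [0.4876, 0.1213, 0.069]
ee_rot: [[-1.0, -0.017, -0.003], [-0.017, 1.0, -0.001], [0.003, -0.001, -1.0]]
ft_force: [-0.3, -0.8, 0.6]
width: 0.0856
```

servo_tool:
  plan:
    - [0,0,0,0,0,0]
    - [0,0,0,0,0,0]
    - [0,0,0,0,0,0]
    - [0,0,0,0,0,0]
    - [0,0,0,0,0,0]

```text
clock: 3.17
tcp_pos: [0.4894, 0.1215, 0.0722]
ee_rot: [[-1.0, -0.017, 0.001], [-0.017, 1.0, 0.0], [-0.001, 0.0, -1.0]]
ft_force: [0.1, -0.0, 0.1]
width: 0.0857
```

```bash
python3 st.py -118 42.5 60; 
python3 snap.py b side wrist
```

```text
clock 3.1667 box mm [-117.3125   41.6221   72.1691] F [ 0.0557 -0.0012  0.0517] w 0.08570170011941701
R in box [-1.      0.0002  0.0013  0.0002  1.      0.0004 -0.0013  0.0004 -1.    ] yaw y-axis err -0.0002196990344197502
tool shift cm [0.0704 0.0872 1.2169]
side scale 4.0
wrist scale 1.5625
```

View pics/side_b.png

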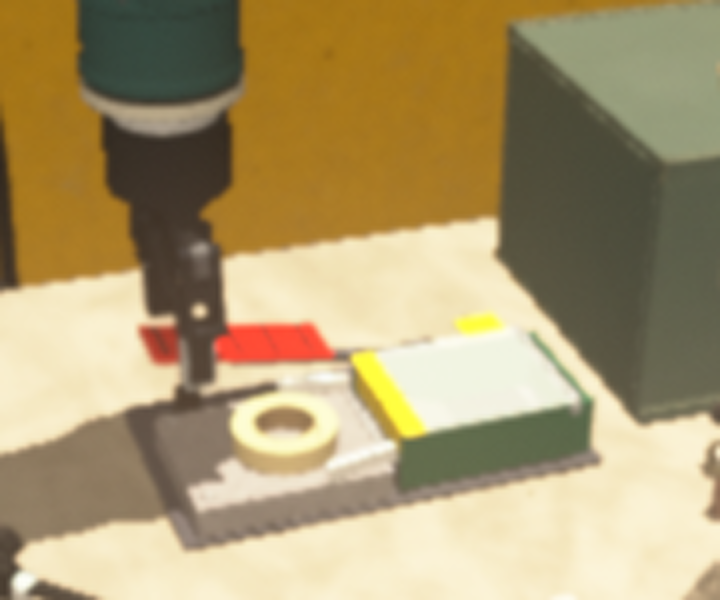

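View pics/wrist_b.png

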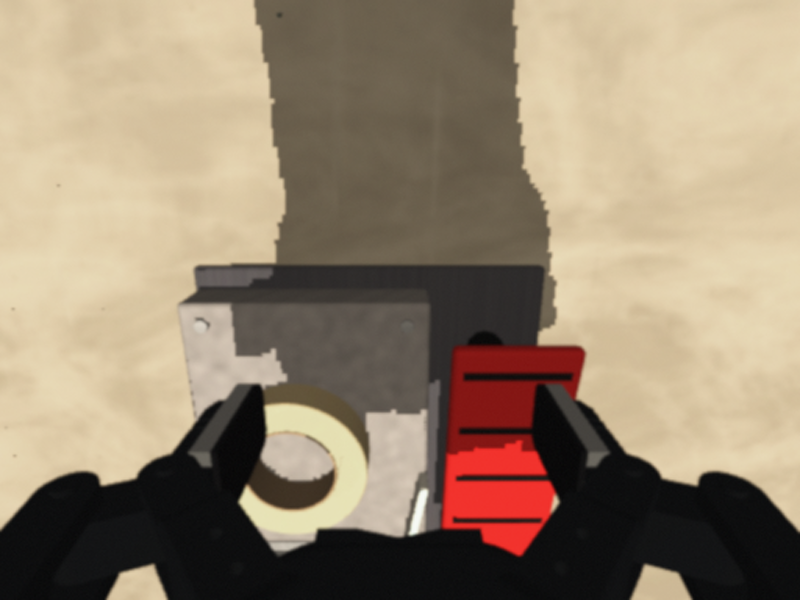

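```bash
python3 - <<'E'
from h import *
from cell import monitor, read_camera
np.set_printoptions(precision=1,suppress=True)
o=monitor.get_obs();c=read_camera("wrist");M=np.array(c["mount"]);K=c["intrinsics"];p=np.load("box.npy")
print(M)
def pj(Xt):
    Xc=np.linalg.inv(M)@np.r_[Xt,1];u=K@Xc[:3];return (u[:2]/u[2])*1.5625
R=np.array(o["ee_rot"]);t=np.array(o["tcp_pos"])
for dz in(0,-.013,-.016):
  for dx in(-.011,.011):
    for y in(-.057,-.0425,.0425,.057): print(dz,dx,y,pj([dx,y,dz]))
for n,b in dict(deckNR=(-135,-54,30),deckNL=(-135,54,30),trNR=(-133,59,71),trNL=(-133,105,71),tape=(-65,-7,48)).items():
    print(n,pj(R.T@(box2w(p,np.array(b)/1e3)[0]-t)))
E
```

```text
[[ 0.  -1.  -0.3  0.1]
 [ 1.   0.  -0.   0. ]
 [ 0.  -0.3  1.  -0.1]
 [ 0.   0.   0.   1. ]]
0 -0.011 -0.057 [235.  415.7]
0 -0.011 -0.0425 [275.9 415.8]
0 -0.011 0.0425 [516.3 415.9]
0 -0.011 0.057 [557.3 415.9]
0 0.011 -0.057 [228.  358.8]
0 0.011 -0.0425 [270.8 358.9]
0 0.011 0.0425 [521.3 359. ]
0 0.011 0.057 [564.1 359. ]
-0.013 -0.011 -0.057 [221.5 437.3]
-0.013 -0.011 -0.0425 [265.8 437.3]
-0.013 -0.011 0.0425 [526.  437.5]
-0.013 -0.011 0.057 [570.3 437.5]
-0.013 0.011 -0.057 [213.3 376.5]
-0.013 0.011 -0.0425 [259.7 376.5]
-0.013 0.011 0.0425 [531.9 376.7]
-0.013 0.011 0.057 [578.3 376.7]
-0.016 -0.011 -0.057 [218.  442.8]
-0.016 -0.011 -0.0425 [263.3 442.8]
-0.016 -0.011 0.0425 [528.4 443. ]
-0.016 -0.011 0.057 [573.7 443. ]
-0.016 0.011 -0.057 [209.6 381. ]
-0.016 0.011 -0.0425 [256.9 381. ]
-0.016 0.011 0.0425 [534.6 381.2]
-0.016 0.011 0.057 [581.9 381.2]
deckNR [169.7 302.7]
deckNL [425.9 302.7]
trNR [447.5 345.8]
trNL [583.6 345.9]
tape [283.6 470.3]
```

```bash
python3 - <<'E'
from h import *
from cell import monitor, read_camera
o=monitor.get_obs();c=read_camera("wrist");M=np.array(c["mount"]);K=c["intrinsics"];p=np.load("box.npy")
R=np.array(o["ee_rot"]);t=np.array(o["tcp_pos"]);f=cv2.resize(c["frame"],(800,600),interpolation=cv2.INTER_CUBIC)
def pj(b):
    W=box2w(p,np.array(b)/1e3);Xt=(W-t)@R;Xc=(np.linalg.inv(M)@np.c_[Xt,np.ones(len(Xt))].T)[:3];u=K@Xc;return (u[:2]/u[2]).T*1.5625
a=np.linspace(0,2*np.pi,60)
def poly(b,col): cv2.polylines(f,[pj(b).round().astype(int)],True,col,1)
for y,col in((-7,(0,0,255)),(-2,(255,0,0))):
    poly(np.c_[-65+33.5*np.cos(a),y+33.5*np.sin(a),48+0*a],col)
poly([(-135,-54,30),(-135,54,30),(-8,54,30),(-8,-54,30)],(0,255,0))
poly([(-133,59,71),(-133,105,71),(-10,105,50),(-10,59,50)],(255,255,0))
cv2.imwrite("pics/ov.png",f)
E
```

```text
(no output)
```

View pics/ov.png

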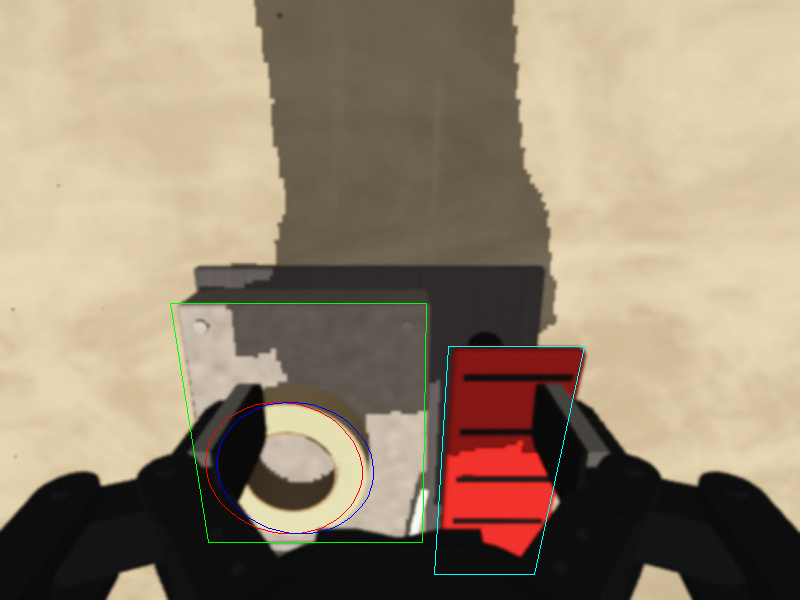

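servo_tool:
  plan:
    - [0,0.15,0.7,0,0,0]
    - [0,0,0.7,0,0,0]
    - [0,0,0.7,0,0,0]
    - [0,0,0.7,0,0,0]
    - [0,0,0.6,0,0,0]

```text
clock: 3.78
tcp_pos: [0.4885, 0.1228, 0.0362]
ee_rot: [[-1.0, -0.017, -0.001], [-0.017, 1.0, -0.0], [0.001, -0.0, -1.0]]
ft_force: [-1.8, 0.1, 2.1]
width: 0.0857
```

servo_tool:
  plan:
    - [0,0,0.2,0,0,0]
    - [0,0,0.2,0,0,0]
    - [0,0,0,0,0,0]
    - [0,0,0,0,0,0]
    - [0,0,0,0,0,0]

```text
clock: 4.2
tcp_pos: [0.4891, 0.1228, 0.0336]
ee_rot: [[-1.0, -0.017, 0.0], [-0.017, 1.0, 0.0], [-0.0, -0.0, -1.0]]
ft_force: [-1.3, -1.5, 1.9]
width: 0.0851
```

```bash
python3 st.py -118 43 25; 
python3 snap.py c side wrist
```

```text
clock 4.2 box mm [-117.6339   42.9163   33.5562] F [-1.3418 -1.4841  1.8505] w 0.08506579823593284
R in box [-1.      0.0003  0.0004  0.0003  1.     -0.     -0.0004 -0.     -1.    ] yaw y-axis err -0.0003423805209857243
tool shift cm [0.0369 0.0084 0.8556]
side scale 4.0
wrist scale 1.5625
```

View pics/side_c.png

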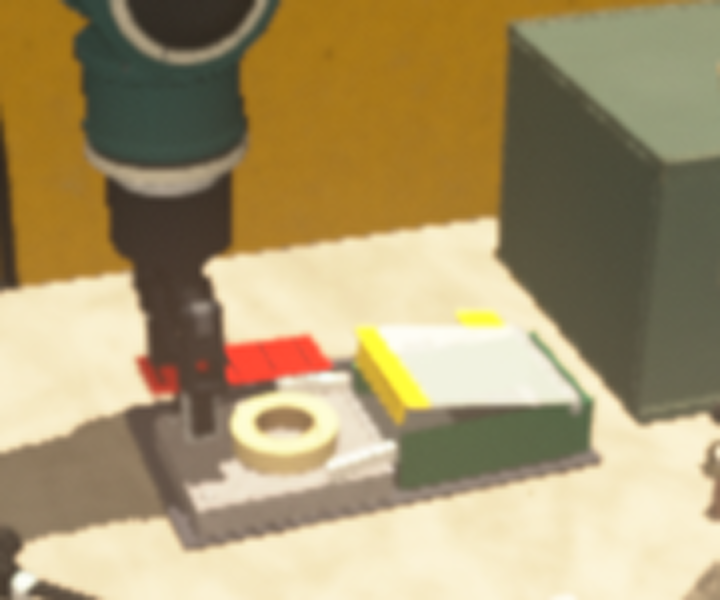

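View pics/wrist_c.png

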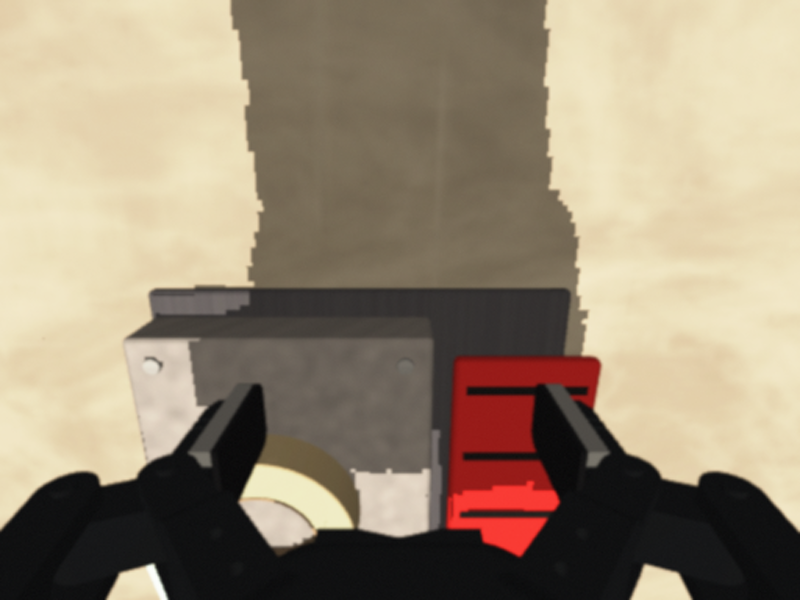

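servo_tool:
  plan:
    - [0,0,0.2,0,0,0]
    - [0,0,0.2,0,0,0]
    - [0,0,0.2,0,0,0]
    - [0,0,0,0,0,0]
    - [0,0,0,0,0,0]

```text
clock: 4.72
tcp_pos: [0.4889, 0.1229, 0.0272]
ee_rot: [[-1.0, -0.017, -0.0], [-0.017, 1.0, -0.0], [0.0, -0.0, -1.0]]
ft_force: [-1.5, -0.3, 2.2]
width: 0.0858
```

servo_tool:
  plan:
    - [0,0,0.1,0,0,0]
    - [0,0,0.1,0,0,0]
    - [0,0,0,0,0,0]
    - [0,0,0,0,0,0]
    - [0,0,0,0,0,0]

```text
clock: 5.13
tcp_pos: [0.4889, 0.1229, 0.0253]
ee_rot: [[-1.0, -0.017, -0.0], [-0.017, 1.0, -0.0], [0.0, -0.0, -1.0]]
ft_force: [-2.7, 0.4, 2.5]
width: 0.0855
```

servo_tool:
  plan:
    - [0,0,0.1,0,0,0]
    - [0,0,0.1,0,0,0]
    - [0,0,0,0,0,0]
    - [0,0,0,0,0,0]
    - [0,0,0,0,0,0]

```text
clock: 5.55
tcp_pos: [0.4891, 0.123, 0.0239]
ee_rot: [[-1.0, -0.017, 0.0], [-0.017, 1.0, 0.0], [-0.0, 0.0, -1.0]]
ft_force: [-7.5, -1.6, 20.9]
width: 0.0855
```

servo_tool:
  plan:
    - [0,0,0.1,0,0,0]
    - [0,0,0,0,0,0]
    - [0,0,0,0,0,0]
    - [0,0,0,0,0,0]
    - [0,0,0,0,0,0]

```text
clock: 5.97
tcp_pos: [0.4892, 0.1231, 0.0234]
ee_rot: [[-1.0, -0.017, 0.001], [-0.017, 1.0, 0.001], [-0.001, 0.001, -1.0]]
ft_force: [-10.2, -3.5, 31.5]
width: 0.0852
```

```bash
python3 st.py -118 43 25; 
python3 snap.py d side
```

```text
clock 5.9667 box mm [-117.532    43.1689   23.3769] F [-10.1526  -3.5305  31.4661] w 0.08524279044959457
R in box [-1.      0.      0.0006  0.      1.      0.0007 -0.0006  0.0007 -1.    ] yaw y-axis err -3.5387209214565206e-05
tool shift cm [ 0.0467 -0.0168 -0.1623]
side scale 4.0
```

View pics/side_d.png

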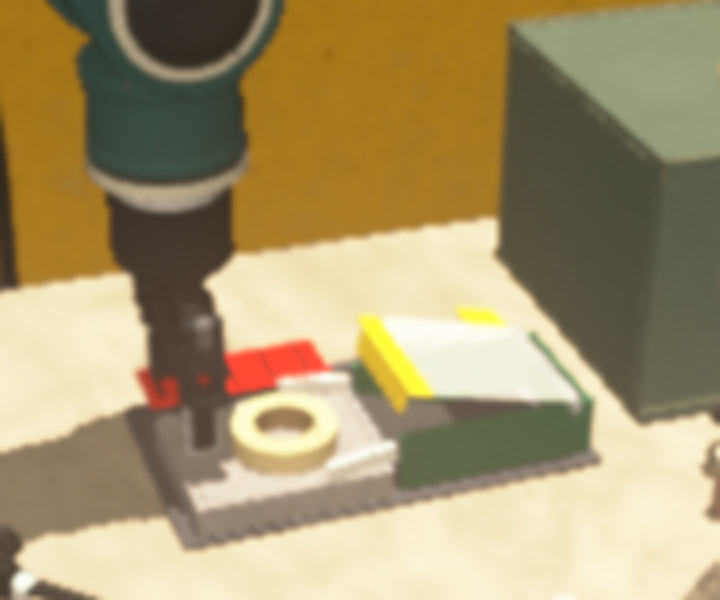

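servo_tool:
  plan:
    - [0,0,-0.15,0,0,0]
    - [-0.2,0,0,0,0,0]
    - [-0.4,0,0,0,0,0]
    - [-0.4,0,0,0,0,0]
    - [-0.4,0,0,0,0,0]

```text
clock: 6.43
tcp_pos: [0.5022, 0.1233, 0.0241]
ee_rot: [[-1.0, -0.017, -0.002], [-0.017, 1.0, 0.0], [0.002, 0.0, -1.0]]
ft_force: [-12.4, -1.9, 20.0]
width: 0.0854
```

```bash
python3 st.py -50 43 25; 
python3 snap.py e side
```

```text
clock 6.4333 box mm [-104.5244   43.1482   24.0965] F [-12.3985  -1.9148  20.0177] w 0.08542835233763495
R in box [-1.     -0.0004 -0.0017 -0.0004  1.      0.0002  0.0017  0.0002 -1.    ] yaw y-axis err 0.0004179607543300962
tool shift cm [-5.4523 -0.0171 -0.0997]
side scale 4.0
```

View pics/side_e.png

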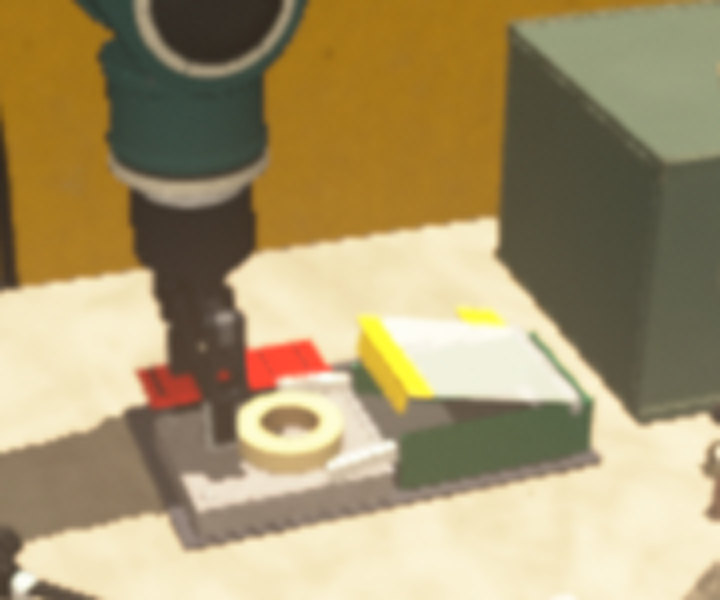

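servo_tool:
  plan:
    - [-0.4,0,-0.05,0,0,0]
    - [-0.4,0,0,0,0,0]
    - [-0.4,0,0,0,0,0]
    - [-0.4,0,0,0,0,0]
    - [-0.4,0,0,0,0,0]

```text
clock: 6.9
tcp_pos: [0.5224, 0.1236, 0.0244]
ee_rot: [[-1.0, -0.017, -0.001], [-0.017, 1.0, 0.0], [0.001, 0.0, -1.0]]
ft_force: [-9.8, -0.3, 13.6]
width: 0.0851
```

```bash
python3 st.py -50 43 25; 
python3 snap.py f side
```

```text
clock 6.9 box mm [-84.2982  43.1167  24.4372] F [-9.8365 -0.3328 13.6015] w 0.08512879222355287
R in box [-1.     -0.0002 -0.0014 -0.0002  1.      0.0001  0.0014  0.0001 -1.    ] yaw y-axis err 0.0002378267537175378
tool shift cm [-3.4297 -0.0125 -0.061 ]
side scale 4.0
```

View pics/side_f.png

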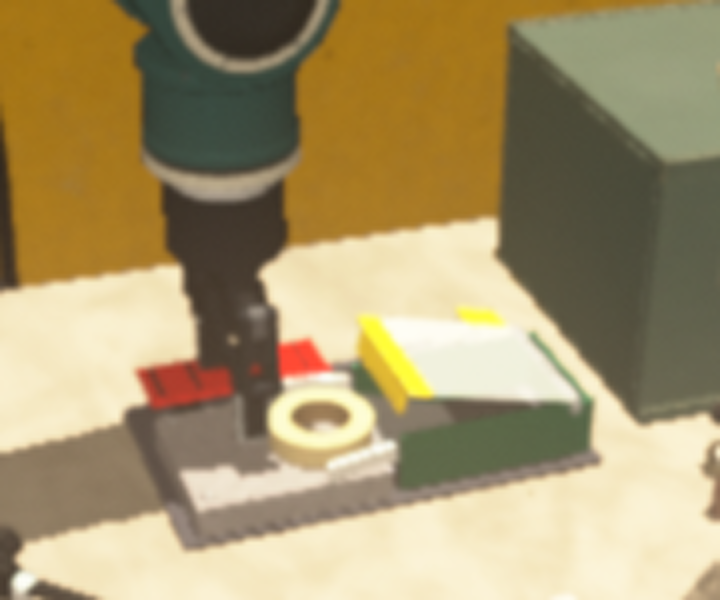

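servo_tool:
  plan:
    - [-0.4,0,0,0,0,0]
    - [-0.4,0,0,0,0,0]
    - [-0.4,0,0,0,0,0]
    - [-0.4,0,0,0,0,0]
    - [-0.4,0,0,0,0,0]

```text
clock: 7.37
tcp_pos: [0.5424, 0.124, 0.0245]
ee_rot: [[-1.0, -0.017, -0.001], [-0.017, 1.0, 0.0], [0.001, 0.0, -1.0]]
ft_force: [-9.6, -1.0, 14.8]
width: 0.0853
```

```bash
python3 st.py -50 43 25; 
python3 snap.py g side
```

```text
clock 7.3667 box mm [-64.2924  43.1364  24.4786] F [-9.5757 -0.9952 14.7586] w 0.08531964679345161
R in box [-1.     -0.0002 -0.0014 -0.0002  1.      0.0001  0.0014  0.0001 -1.    ] yaw y-axis err 0.00023844405685118333
tool shift cm [-1.4292 -0.014  -0.0541]
side scale 4.0
```

View pics/side_g.png

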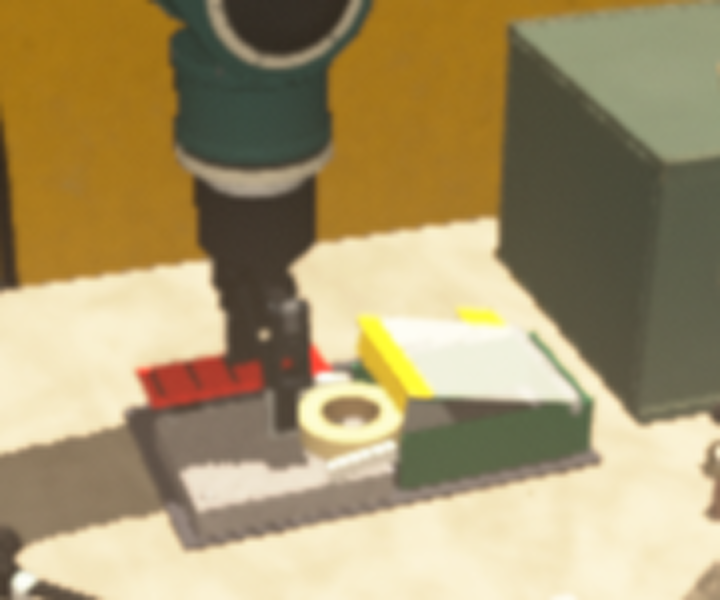

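servo_tool:
  plan:
    - [-0.35,0,0,0,0,0]
    - [-0.35,0,0,0,0,0]
    - [-0.35,0,0,0,0,0]
    - [-0.3,0,0,0,0,0]
    - [-0.2,0,0,0,0,0]

```text
clock: 7.83
tcp_pos: [0.5581, 0.1242, 0.0245]
ee_rot: [[-1.0, -0.017, -0.001], [-0.017, 1.0, 0.0], [0.001, 0.0, -1.0]]
ft_force: [-9.0, -0.9, 13.4]
width: 0.0854
```

```bash
python3 st.py -50 43 25; 
python3 snap.py i side top
```

```text
clock 7.8333 box mm [-48.6147  43.1414  24.5457] F [-8.9966 -0.8752 13.3531] w 0.08539045870057942
R in box [-1.     -0.0002 -0.0011 -0.0002  1.      0.0002  0.0011  0.0002 -1.    ] yaw y-axis err 0.00022562788528386575
tool shift cm [ 0.1386 -0.0141 -0.0453]
side scale 4.0
top scale 3.6363636363636362
```

View pics/side_i.png

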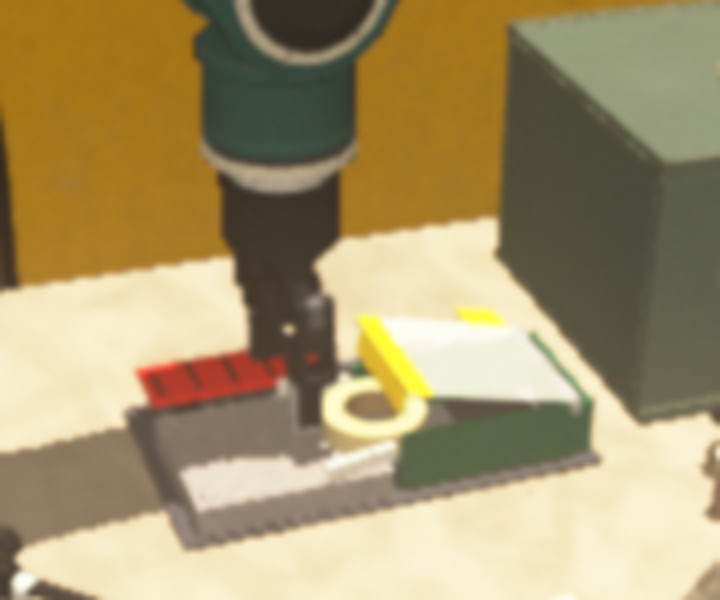

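View pics/top_i.png

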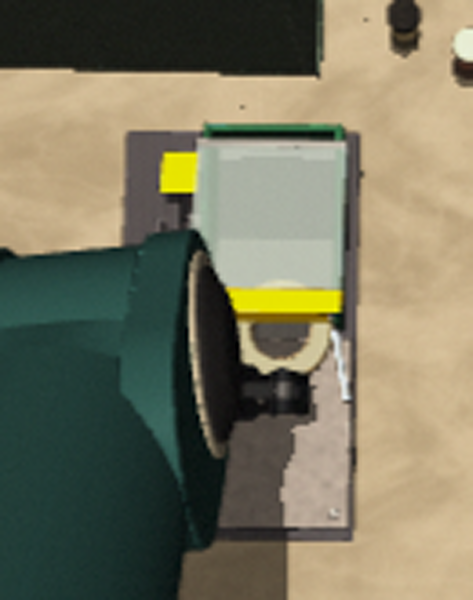

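servo_tool:
  plan:
    - [-0.25,0,0,0,0,0]
    - [-0.25,0,0,0,0,0]
    - [-0.2,0,0,0,0,0]
    - [0,0,0,0,0,0]
    - [0,0,0,0,0,0]

```text
clock: 8.35
tcp_pos: [0.5653, 0.1243, 0.0246]
ee_rot: [[-1.0, -0.017, -0.0], [-0.017, 1.0, 0.0], [0.0, 0.0, -1.0]]
ft_force: [-5.3, 1.3, 11.8]
width: 0.0851
```

```bash
python3 st.py -50 43 25; 
python3 snap.py j side top
```

```text
clock 8.35 box mm [-41.343   43.1335  24.6262] F [-5.3106  1.2745 11.8138] w 0.08510444228961173
R in box [-1.     -0.     -0.0002 -0.      1.      0.0002  0.0002  0.0002 -1.    ] yaw y-axis err 3.001754337808622e-05
tool shift cm [ 0.8657 -0.0133 -0.0372]
side scale 4.0
top scale 3.6363636363636362
```

View pics/side_j.png

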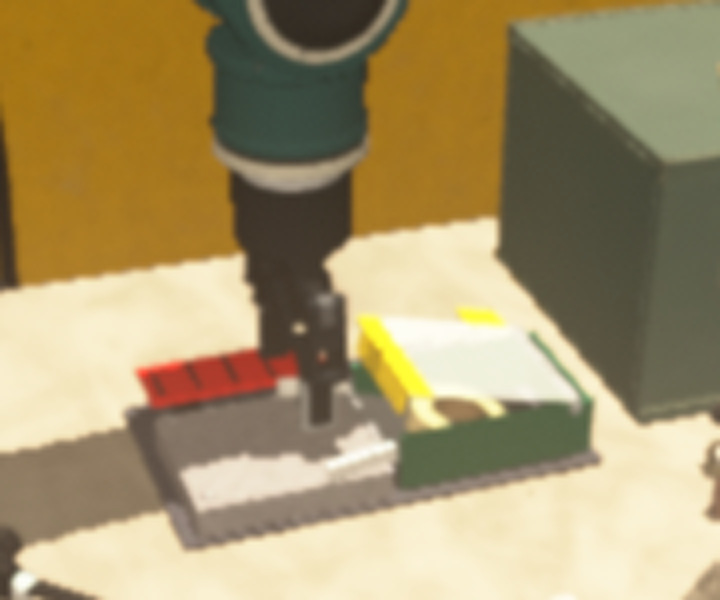

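View pics/top_j.png

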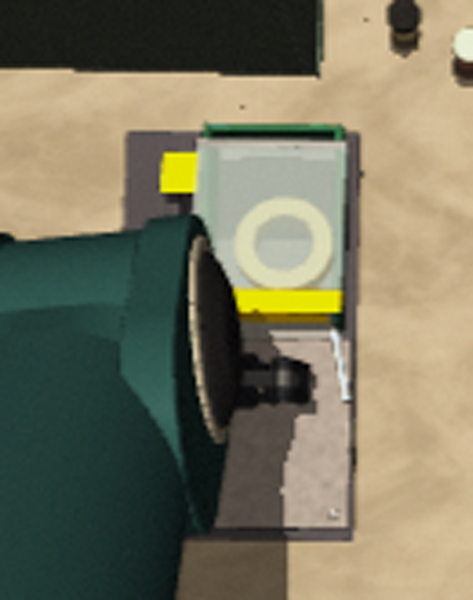

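The roll is sliding in: the top view shows the ring under the clear lid. I'll keep the paddle down and let it settle.

servo_tool:
  plan:
    - [0,0,0,0,0,0]
    - [0,0,0,0,0,0]
    - [0,0,0,0,0,0]
    - [0,0,0,0,0,0]
    - [0,0,0,0,0,0]

```text
clock: 8.87
tcp_pos: [0.5653, 0.1243, 0.0246]
ee_rot: [[-1.0, -0.017, -0.0], [-0.017, 1.0, 0.0], [0.0, 0.0, -1.0]]
ft_force: [-5.9, -0.1, 12.3]
width: 0.0856
```

servo_tool:
  plan:
    - [0,0,0,0,0,0]
    - [0,0,0,0,0,0]
    - [0,0,0,0,0,0]
    - [0,0,0,0,0,0]
    - [0,0,0,0,0,0]

```text
clock: 9.28
tcp_pos: [0.5653, 0.1243, 0.0246]
ee_rot: [[-1.0, -0.017, -0.0], [-0.017, 1.0, 0.0], [0.0, 0.0, -1.0]]
ft_force: [-6.3, 0.1, 11.1]
width: 0.0854
```

```bash
python3 st.py -50 43 25; 
python3 snap.py k side top
```

```text
clock 9.2833 box mm [-41.3654  43.1019  24.6266] F [-6.3473  0.0534 11.1049] w 0.08537215514508914
R in box [-1.      0.0001 -0.0001  0.0001  1.      0.0002  0.0001  0.0002 -1.    ] yaw y-axis err -5.781357507516508e-05
tool shift cm [ 0.8635 -0.0102 -0.0372]
side scale 4.0
top scale 3.6363636363636362
```

View pics/side_k.png

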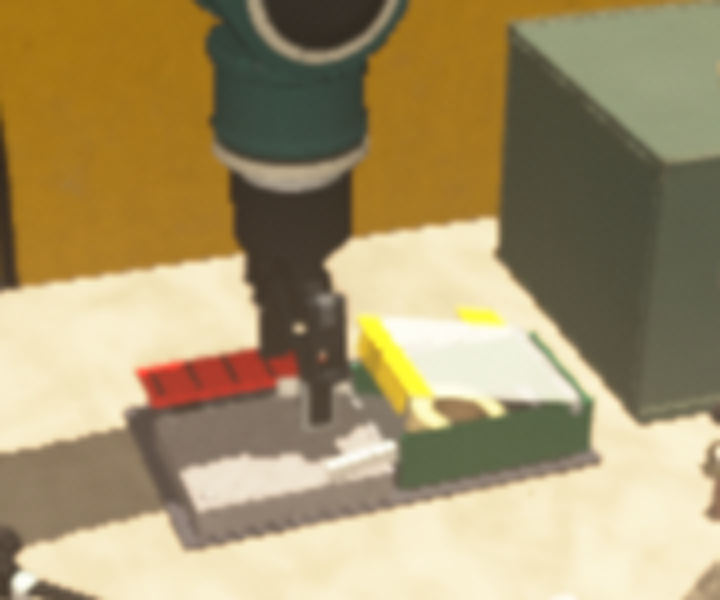

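View pics/top_k.png

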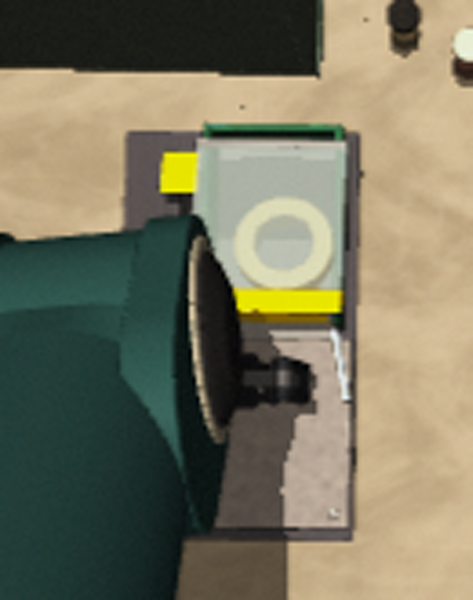

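```bash
python3 - <<'E'
from h import *
p=np.load("box.npy");c,s=np.cos(p[2]),np.sin(p[2])
def tb(uv,z):
    d=unproj("top",(140+(uv[0]+.5)/3.636-.5,100+(uv[1]+.5)/3.636-.5),z)-np.r_[p[:2],0]
    return np.round([(c*d[0]+s*d[1])*1e3,(-s*d[0]+c*d[1])*1e3],1)
for z in(.01,.02,.03,.035): print(z,"centre",tb((283,243),z),"near",tb((283,289),z),"far",tb((283,197),z),"R",tb((332,243),z))
E
```

```text
0.01 centre [58.7 -3.3] near [26.5 -4. ] far [91.  -2.6] R [ 59.  -37.3]
0.02 centre [57.  -4.5] near [25.2 -5.1] far [89.  -3.8] R [ 57.4 -38.1]
0.03 centre [55.4 -5.6] near [24.  -6.3] far [87. -5.] R [ 55.8 -38.9]
0.035 centre [54.6 -6.2] near [23.3 -6.9] far [86.1 -5.6] R [ 54.9 -39.3]
```

servo_tool:
  plan:
    - [0,0,-0.2,0,0,0]
    - [0,0,-0.3,0,0,0]
    - [0,0,-0.3,0,0,0]
    - [0,0,-0.3,0,0,0]
    - [0,0,-0.3,0,0,0]

```text
clock: 9.8
tcp_pos: [0.5658, 0.1241, 0.0388]
ee_rot: [[-1.0, -0.016, 0.001], [-0.016, 1.0, -0.0], [-0.001, -0.0, -1.0]]
ft_force: [2.4, 0.2, 2.6]
width: 0.0852
```

servo_tool:
  plan:
    - [0,0,-0.4,0,0,0]
    - [0,0,-0.6,0,0,0]
    - [0.2,0,-1,0,0,0]
    - [0.5,0,-1.5,0,0,0]
    - [0.5,0,-2,0,0,0]

```text
clock: 10.22
tcp_pos: [0.5523, 0.1237, 0.0934]
ee_rot: [[-1.0, -0.017, -0.002], [-0.017, 1.0, -0.001], [0.002, -0.001, -1.0]]
ft_force: [0.1, 1.4, 0.2]
width: 0.0851
```

servo_tool:
  plan:
    - [1,1,-2.5,0,0,0]
    - [2,2,-2.5,0,0,0]
    - [2,3,-2,0,0,0]
    - [2,3,0,0,0,0]
    - [1.5,3,0,0,0,0]

```text
clock: 10.63
tcp_pos: [0.465, 0.2437, 0.1653]
ee_rot: [[-1.0, -0.017, 0.002], [-0.017, 1.0, 0.001], [-0.002, 0.001, -1.0]]
ft_force: [0.0, 0.2, -1.1]
width: 0.0854
```

servo_tool:
  plan:
    - [1,3,0,0,0,0]
    - [1,3,0,0,0,0]
    - [1,3,0,0,0,0]
    - [0,2,0,0,0,0]
    - [0,0,0,0,0,0]

```text
clock: 11.05
tcp_pos: [0.4326, 0.3562, 0.1638]
ee_rot: [[-1.0, -0.022, -0.0], [-0.022, 1.0, 0.001], [0.0, 0.001, -1.0]]
ft_force: [-0.2, -1.3, -0.5]
width: 0.0854
```

```bash
python3 st.py; 
python3 snap.py l side top; python3 - <<'E'
from cell import read_camera
import cv2
cv2.imwrite("pics/top_full.png",read_camera("top")["frame"])
E
```

```text
clock 11.05 box mm [-170.1025  277.2494  163.8068] F [-0.2107 -1.2529 -0.5023] w 0.0853956701574163
R in box [-1.     -0.0051 -0.0003 -0.0051  1.      0.0012  0.0003  0.0012 -1.    ] yaw y-axis err 0.005141121481727358
side scale 4.0
top scale 3.6363636363636362
```

View pics/side_l.png

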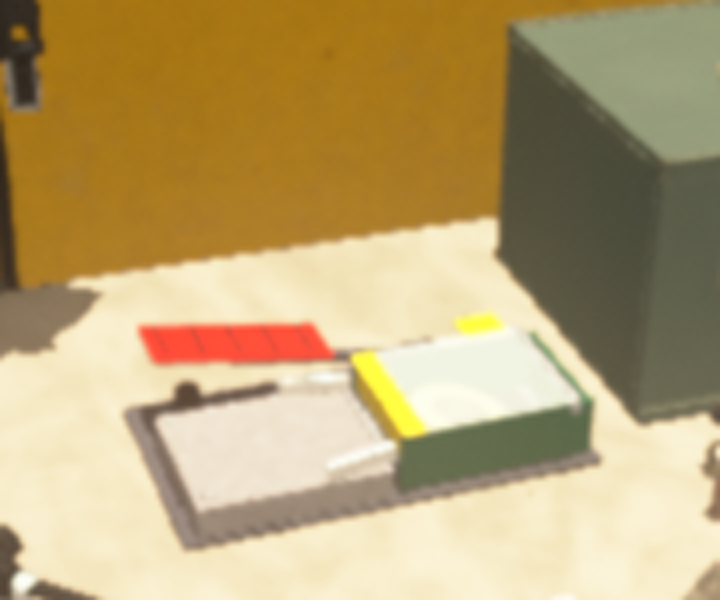

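View pics/top_l.png

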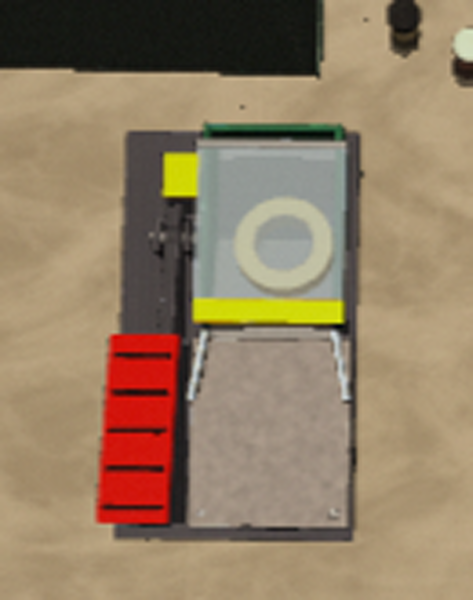

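View pics/top_full.png

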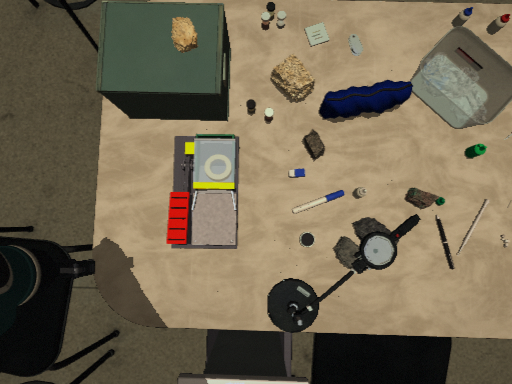

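The flap is shut with the roll under the clear lid. The paddle is up, the other things look unmoved, and the arm is clear of everything. One more row set will let it settle before I hand in.

servo_tool:
  plan:
    - [0,0,0,0,0,0]
    - [0,0,0,0,0,0]
    - [0,0,0,0,0,0]
    - [0,0,0,0,0,0]
    - [0,0,0,0,0,0]

```text
clock: 11.62
tcp_pos: [0.4347, 0.3517, 0.1634]
ee_rot: [[-1.0, -0.016, 0.0], [-0.016, 1.0, -0.0], [-0.0, -0.0, -1.0]]
ft_force: [0.2, -0.5, 0.4]
width: 0.0855
```

```bash
python3 - <<'E'
from cell import bot
print(bot.close_job())
E
```

```text
the job is handed in; nothing more can be done
None
```

The roll of masking tape is in the return box with the flap shut behind it, and the job was handed in at about 11.6 s of the 42 s allowed.

**What I did:** With the gripper fully open, the left fingertip pressed the red paddle onto its stop. I kept it down with about 12–20 N after a short 31 N peak. The right fingertip pushed the roll along the lane until it slid under the open flap. I held the paddle down until two pictures about 0.9 s apart showed the roll at rest. Then I lifted straight up so the flap fell shut, and moved the arm clear to the left.

**Last checks:**
- **Roll:** its middle rests at about box x = 57 mm and its near edge at about 25 mm, so all of it is past the mouth. That is short of the reference point at x = 75 mm, and I did not push it deeper.
- **Flap and paddle:** both pictures show the flap shut and the paddle fully up.
- **Other things:** the full top view shows them where they started, judged by eye.
- **Robot:** the force reading is near zero and it is touching nothing.

**One disagreement:** the wrist camera put the box and the roll about 2 mm further left than my fit from the top and side cameras. I allowed for it by shifting the gripper 1.5 mm.

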